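Snap the lid of a parts tub shut all round

TASK

The lid of the parts tub is on but not snapped down everywhere: some of its six rim sections still stand proud of the corner pads. Press each of these down from above with the fingertips until it clicks shut, so that the whole rim is flush. Do not shift, tip or lift the tub, and leave the carton, jar and bearing beside it alone; finish with the hand clear.

Things in the scene. Friction and masses are not known exactly. Their poses are not given: they have to be found in the camera images.
- tub: grey parts tub with a snap-fit lid, loose on the table, 220 (its x) x 160 (its y) mm, 90 mm tall to the lid's four fixed corner pads, about 2 kg. Origin: centre of its underside, z up. Grey lid panel recessed to 80 mm. Between the pads the rim is six separate white ledges 24 mm wide: two on each long side (79 mm long each), one on each short side (105 mm).
- grip (a point): middle of the white carry grip across the lid's centre, not needed: a 10 mm bar along the tub's x, 90 mm long overall, its top 109 mm above the table
- press1 (a point): middle of the flat top face of rim section 1 (long side +y, half towards +x; at x 42, y 68 mm in the tub's frame). Moves with the section: 98 mm above the table when the section stands proud, 90 mm (flush with the corner pads) when shut.
- section1 (a joint): rim section 1, m pressed down: 0 = up, 8 mm proud; 0.008 = clicked shut, on a hard stop. A spring catch makes it snap: pushing meets up to about 10 N in the first third of travel; past half-way (0.004) it clicks down by itself and stays; released earlier it springs up again. May be shut already at the start.
- press2 (a point): middle of the flat top face of rim section 2 (long side +y, half towards -x; at x -42, y 68 mm in the tub's frame). Moves with the section: 98 mm above the table when the section stands proud, 90 mm (flush with the corner pads) when shut.
- section2 (a joint): rim section 2, m pressed down: 0 = up, 8 mm proud; 0.008 = clicked shut, on a hard stop. A spring catch makes it snap: pushing meets up to about 10 N in the first third of travel; past half-way (0.004) it clicks down by itself and stays; released earlier it springs up again. May be shut already at the start.
- press3 (a point): middle of the flat top face of rim section 3 (short side -x; at x -98, y 0 mm in the tub's frame). Moves with the section: 98 mm above the table when the section stands proud, 90 mm (flush with the corner pads) when shut.
- section3 (a joint): rim section 3, m pressed down: 0 = up, 8 mm proud; 0.008 = clicked shut, on a hard stop. A spring catch makes it snap: pushing meets up to about 10 N in the first third of travel; past half-way (0.004) it clicks down by itself and stays; released earlier it springs up again. May be shut already at the start.
- press4 (a point): middle of the flat top face of rim section 4 (long side -y, half towards -x; at x -42, y -68 mm in the tub's frame). Moves with the section: 98 mm above the table when the section stands proud, 90 mm (flush with the corner pads) when shut.
- section4 (a joint): rim section 4, m pressed down: 0 = up, 8 mm proud; 0.008 = clicked shut, on a hard stop. A spring catch makes it snap: pushing meets up to about 10 N in the first third of travel; past half-way (0.004) it clicks down by itself and stays; released earlier it springs up again. May be shut already at the start.
- press5 (a point): middle of the flat top face of rim section 5 (long side -y, half towards +x; at x 42, y -68 mm in the tub's frame). Moves with the section: 98 mm above the table when the section stands proud, 90 mm (flush with the corner pads) when shut.
- section5 (a joint): rim section 5, m pressed down: 0 = up, 8 mm proud; 0.008 = clicked shut, on a hard stop. A spring catch makes it snap: pushing meets up to about 10 N in the first third of travel; past half-way (0.004) it clicks down by itself and stays; released earlier it springs up again. May be shut already at the start.
- press6 (a point): middle of the flat top face of rim section 6 (short side +x; at x 98, y 0 mm in the tub's frame). Moves with the section: 98 mm above the table when the section stands proud, 90 mm (flush with the corner pads) when shut.
- section6 (a joint): rim section 6, m pressed down: 0 = up, 8 mm proud; 0.008 = clicked shut, on a hard stop. A spring catch makes it snap: pushing meets up to about 10 N in the first third of travel; past half-way (0.004) it clicks down by itself and stays; released earlier it springs up again. May be shut already at the start.
- carton_mid (a point): bystander: centre of a brown carton, 60 x 45 x 40 mm tall, loose beside the tub
- jar_mid (a point): bystander: centre of a closed grease jar, 48 mm diameter, 70 mm tall, loose beside the tub
- bearing_mid (a point): bystander: centre of a steel bearing ring lying flat, 52 mm outside diameter, 16 mm tall, loose beside the tub

How it is judged (in metres and radians):
At the end, for the whole second after the job is handed in: All six rim sections are pressed down more than 6.2 of their 8 mm and stay there with nothing touching them; the tub stands level (within 0.03 rad), at rest, within 40 mm of where it was; carton, jar and bearing are within 30 mm of where they were (value of joint each of section1, section2, section3, section4, section5, section6 above 0.0062 m and angle between tub's own z axis and vertical below 0.03 rad and linear speed of tub below 0.02 m/s and distance of tub from where it was at the start of the episode below 0.04 m and distance of each of carton_mid, jar_mid, bearing_mid from where it was at the start of the episode below 0.03 m).
It fails at once if the tub is lifted off the table (by more than 15 mm) (height (world z) of tub above 0.015 m).
It fails at once if the tub is tipped by more than 0.15 rad (angle between tub's own z axis and vertical above 0.15 rad).
It fails at once if the tub is shoved more than 40 mm (distance of tub from where it was at the start of the episode above 0.04 m).
It fails at once if the carton, jar or bearing is moved or lifted by more than 30 mm (distance of any of carton_mid, jar_mid, bearing_mid from where it was at the start of the episode above 0.03 m).
It also fails if it takes over 48 s, if anything falls off the work surface, if the arm or the gripper's body presses on something with over 40 N, if the wrist force passes 120 N, or if a joint passes its speed limit or range.

ROBOT

A 7-joint arm with a two-finger parallel gripper is mounted at the origin on the work surface. World frame = base frame: x ahead of the robot, y to its left, z up, the work surface at z = 0. Lengths are in m, angles in degrees, forces in N, time in s.
With the tool pointing down it reaches from about 0.425 to 0.875 m from the base axis. Payload 4.7 kg.
Tool frame: the origin (TCP) lies midway between the tips of the shut fingers; the grasp point (between the pads) lies 19 mm behind it; z points along the fingers, x is the direction in which the jaws open and shut, and the axes are right-handed (so a half turn about z gives the same grasp; the last joint's range is limited). The gripper opens to 87 mm and grips with 3 to 60 N. Pads are 19 mm wide; open, the fingers measure 117 mm over their backs; the gripper's body (75 mm by 190 mm) begins 51 mm behind the grasp point.
Start: joints at [-65.999, 18.392, -4.016, 83.108, 1.295, 78.541, -3.26], TCP at [0.256, 0.597, 0.223] pointing down, gripper open.
Joint ranges: [-163.93, 163.93], [-17.29, 119.83], [-79.2, 71.16], [3.27, 140.29], [-89.18, 269.18], [5.43, 117.66], [-154.24, 154.24]. Speed limits (degrees/s): [147.25, 147.25, 180, 180, 180, 180, 180].

INTERFACE

Orientations are given as [roll, pitch, yaw] about the fixed x, y, z axes, in that order (R = Rz(yaw) Ry(pitch) Rx(roll)).
In Python, from cell import env gives the robot as it stands.
- The arm moves only by the tool carry_out, never from a script. Its argument "plan" is a list of rows, each an object with "grip": the closure, from 0 (fully open) to 1 (shut); "dp": the shift along the tool's x, y, z in m, a list of three; "rotation": the turn, a rotation vector about the tool's x, y, z in degrees, a list of three. In form: [{"grip": grip, "dp": [dx, dy, dz], "rotation": [wx, wy, wz]}, ...]. A call has 1 to 8 rows; each row shifts and turns the pose as measured when the row begins, along the tool's axes as they then stand; what a row does not reach is not made up. A row lasts 1/12 s, in which the tool goes at most 41.7 mm and 7.16 degrees, less where a joint would pass 70% of its speed; a pose out of reach is approached as far as the arm can. A call is refused whole if a number of a shift passes 0.0417 or a number of a turn 7.16, either way. A call with a gripper value outside its range is refused whole. The fingers move at their own pace and stop on an object; "force" is the grip in N (left out, the last holds). Time passes only in rows, so rows that do not move let the fingers close. It gives the time, the measured TCP pose, the force and the opening at its end, in the units of the state.
- env.get_obs(): the state, without advancing time (a new reading comes with each control period).
- env.read_camera(name): name is "scene" or "top" or "wrist"; returns the picture (480x640x3 uint8, red, green, blue); there is no depth.
- env.camera_params(name): a dict with "fx", "fy", "cx", "cy" (pixels), "k1" (the pictures are not rectified: a ray, as slopes to the right and down, at radius r is drawn at 1 + k1 r^2 times it, then the intrinsics apply), "R" (3x3) and "t" (3): a world point X has camera coordinates R X + t. Camera axes: x right, y down, z forward; pixel columns grow to the right and rows downward; lengths in m; the calibration is good to about 2 mm. A picture is of the moment at which its call begins: read the wrist's pose just before it. camera_params takes no time and is no camera call; for the wrist camera it gives the pose at the moment of the call.
- env.sign_off(): hands the job in, once; it reports no verdict.
The state is a dict: "time_s": time; "qpos": joint angles; "joint_velocities": joint speeds; "effort": joint torques, N m; "tool_pos": TCP position; "tool_rot": TCP orientation; "force": force on the tool from outside, world axes, zero at the start; "wrist_torque": the same for the moment, N m; "grip_width": finger opening in m.
Only numpy, scipy, OpenCV 4.12 (cv2) and the standard library are available. Lean on these libraries where they do the work, as an engineer would, in place of code of your own. Each camera call takes 0.05 s, during which the arm holds its last target. There are 200 camera calls.

## Working session

There is one attempt and no reset: what is moved stays moved. The work goes in short steps, Python scripts to look and compute and a tool call to move; the robot and the scene stay as the last step left them, time stands still between calls to the robot, and variables do not carry over. Pictures are saved under pics/ and viewed, about 8 in all and at most 12, crops included, and the job is handed in when it is done.

Besides the shell and the picture viewer there is one more tool, called after "Emit:" as name([rows], argument=value, ...), one row to a line, values as JSON. carry_out: Moves the arm, as the interface text tells. Its arguments: {"type":"object","properties":{"plan":{"type":"array","items":{"type":"object","properties":{"grip":{"type":"number"},"dp":{"type":"array","items":{"type":"number"}},"rotation":{"type":"array","items":{"type":"number"}}}}},"force":{"type":"number"}},"required":["plan"]}

```bash
mkdir -p pics; cat > h.py <<'E'
import numpy as np, cv2
from cell import env
def snap(n,f):
    p=env.camera_params(n); im=env.read_camera(n); cv2.imwrite(f,im[:,:,::-1]); np.save(f+'.npy',p,allow_pickle=True); return im,p
def ray(p,uv):
    d=np.array([(uv[0]-p['cx'])/p['fx'],(uv[1]-p['cy'])/p['fy']]); s=d.copy()
    for _ in range(20): s=d/(1+p['k1']*(s@s))
    R=np.array(p['R']);return -R.T@np.array(p['t']), R.T@np.array([*s,1.])
def onz(p,uv,z):
    c,r=ray(p,uv); return c+r*(z-c[2])/r[2]
def proj(p,X):
    c=np.array(p['R'])@np.array(X)+np.array(p['t']); s=c[:2]/c[2]; s=s*(1+p['k1']*(s@s))
    return np.array([s[0]*p['fx']+p['cx'],s[1]*p['fy']+p['cy']])
E
python3 - <<'E'
from h import *
for n in('scene','top'):
    im,p=snap(n,f'pics/{n}0.png'); print(n,-np.array(p['R']).T@p['t'],p['fx'])
o=env.get_obs();print(o['tool_pos'],o['tool_rot'],o['force'],o['grip_width'],o['time_s'])
E
```

```text
scene [ 0.94208391 -0.18511445  0.64218504] 440.9023467348789
top [0.50163698 0.08223847 0.93742879] 434.05488956935875
[0.25581539 0.59699474 0.22157973] [1.79995719e+02 9.91571756e-02 6.68093886e+01] [0.1611437  0.81051491 0.27025527] 0.08696638418655465 0.1
```

View pics/top0.png

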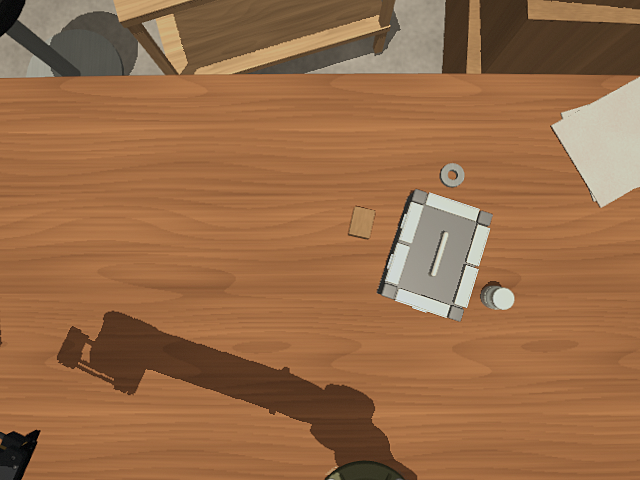

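View pics/scene0.png

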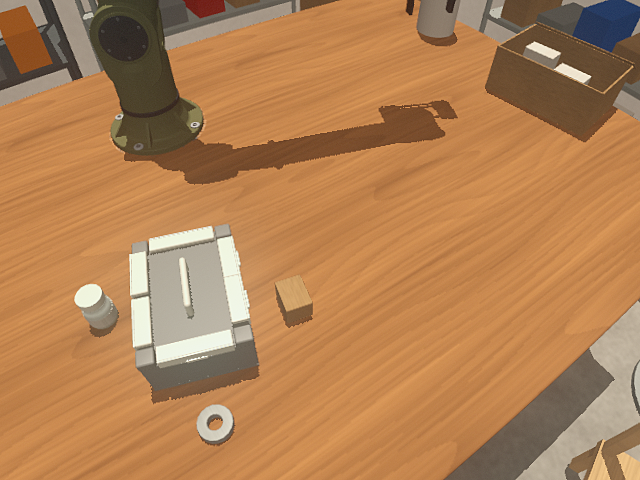

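```bash
python3 - <<'E'
from h import *
a=cv2.imread('pics/top0.png')[180:330,360:530]; b=cv2.imread('pics/scene0.png')[215:405,110:270]
a=cv2.resize(a,None,fx=3.9,fy=3.9,interpolation=cv2.INTER_CUBIC)[:590,:]
b=cv2.resize(b,None,fx=3.1,fy=3.1,interpolation=cv2.INTER_CUBIC)
cv2.imwrite('pics/a.png',a);cv2.imwrite('pics/b.png',b)
E
```

```text
(no output)
```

View pics/a.png

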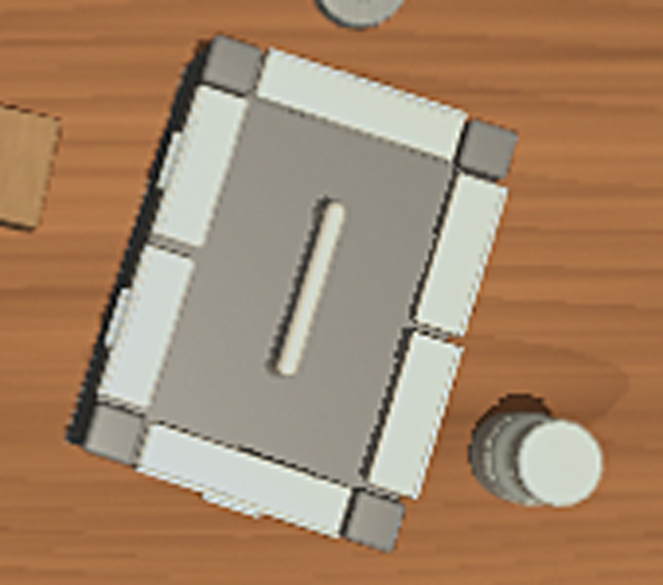

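View pics/b.png

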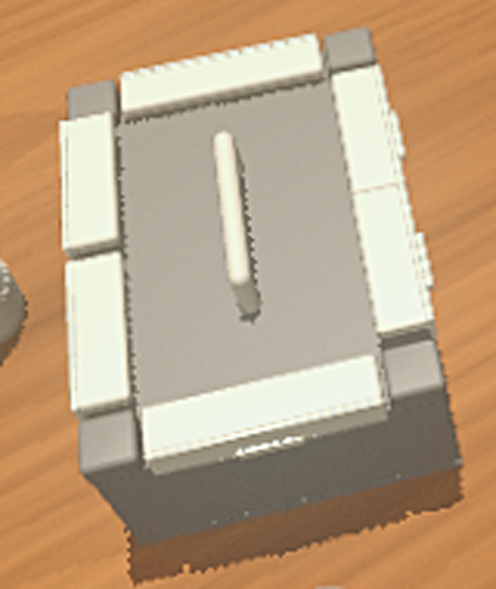

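```bash
cat > tub.py <<'E'
from h import *
p=np.load('pics/top0.png.npy',allow_pickle=True).item()
cr=np.array([(217,36),(517,130),(392,551),(83,455)])/3.9+[360,180]
C=np.array([onz(p,c,.09)[:2] for c in cr])
cen=C.mean(0); ex=(C[0]+C[1]-C[2]-C[3]); yaw=np.arctan2(ex[1],ex[0]); ey=C[0]+C[3]-C[1]-C[2]
E
python3 - <<'E'
from tub import *
print(C,cen,np.degrees(yaw),np.degrees(np.arctan2(ey[1],ey[0]))-90,[np.linalg.norm(C[i]-C[i-1]) for i in range(4)])
q=np.load('pics/scene0.png.npy',allow_pickle=True).item()
D=np.array([onz(q,np.array(c)/3.1+[110,215],.09)[:2] for c in [(80,472),(443,390),(368,30),(68,86)]]);print(D,D.mean(0))
R=np.array([[np.cos(yaw),-np.sin(yaw)],[np.sin(yaw),np.cos(yaw)]])
P=dict(zip('123456',[(42,68),(-42,68),(-98,0),(-42,-68),(42,-68),(98,0)]))
for k,v in P.items():
    w=cen+R@np.array(v)/1e3; print(k,w.round(4),np.linalg.norm(w).round(3))
    for c,n in((p,'top'),(q,'scn')): print('   ',n,[proj(c,[*w,z]).round(1).tolist() for z in(.09,.098)])
g=cen+R@[.045,0]; print([proj(p,[*(cen+R@[s,0]),.109]) for s in(.045,-.045)])
print('bystanders',onz(p,(452,175),.016),onz(p,(503,299),.07),onz(p,(363,222),.04))
E
```

```text
[[ 0.66565891 -0.0995411 ]
 [ 0.6173364  -0.25095867]
 [ 0.40722737 -0.18125781]
 [ 0.45497233 -0.02856715]] [ 0.53629875 -0.14008118] -18.48512805737479 -17.531270484174357 [np.float64(0.22231989362748886), np.float64(0.1589413270049697), np.float64(0.22136850165825037), np.float64(0.15998130663230192)]
[[ 0.61810647 -0.25026068]
 [ 0.67132438 -0.10094384]
 [ 0.4645904  -0.03033848]
 [ 0.40964094 -0.17930124]] [ 0.54091555 -0.14021106]
1 [ 0.5977 -0.0889] 0.604
    top [[411.0, 223.3], [411.8, 222.9]]
    scn [[235.2, 298.5], [234.4, 295.6]]
2 [ 0.518  -0.0623] 0.522
    top [[398.1, 264.0], [398.9, 263.9]]
    scn [[226.3, 254.4], [225.5, 251.3]]
3 [ 0.4434 -0.109 ] 0.457
    top [[422.9, 302.6], [423.8, 302.9]]
    scn [[179.9, 237.1], [178.7, 234.0]]
4 [ 0.4749 -0.1913] 0.512
    top [[464.7, 286.0], [466.0, 286.2]]
    scn [[139.0, 273.5], [137.4, 270.5]]
5 [ 0.5546 -0.2179] 0.596
    top [[477.0, 245.1], [478.5, 244.8]]
    scn [[141.2, 320.2], [139.5, 317.5]]
6 [ 0.6292 -0.1712] 0.652
    top [[452.2, 207.4], [453.4, 206.8]]
    scn [[193.1, 343.6], [191.8, 341.0]]
[array([447.16280553, 231.86145609]), array([433.4037183 , 276.57237277])]
bystanders [ 0.71113596 -0.19496203  0.016     ] [ 0.44829114 -0.2736763   0.07      ] [0.60637059 0.00090802 0.04      ]
```

```bash
cat > go.py <<'E'
from h import *
from scipy.spatial.transform import Rotation as Ro
def go(tgt,yaw,step=.038,n=8,rot=7):
    o=env.get_obs(); x=np.array(o['tool_pos']); R=Ro.from_euler('xyz',o['tool_rot'],degrees=True)
    T=Ro.from_euler('xyz',[180,0,yaw],degrees=True); print(x.round(4),np.round(o['tool_rot'],2),np.round(o['force'],1),o['time_s'])
    for i in range(n):
        d=np.array(tgt)-x; d*=min(1,step/max(1e-9,np.linalg.norm(d)))
        w=(R.inv()*T).as_rotvec(degrees=True); w*=min(1,rot/max(1e-9,np.linalg.norm(w)))
        print('{"grip":1,"dp":%s,"rotation":%s},'%(np.round(R.inv().apply(d),3).tolist(),np.round(w,1).tolist()))
        x=x+d; R=R*Ro.from_rotvec(w,degrees=True)
E
python3 -c "
from go import *
go([.52,-.064,.2],-18,n=24)"
```

```text
[0.2558 0.597  0.2216] [1.800e+02 1.000e-01 6.681e+01] [0.2 0.8 0.3] 0.1
{"grip":1,"dp":[-0.027, 0.027, 0.001],"rotation":[0.0, 0.0, 7.0]},
{"grip":1,"dp":[-0.023, 0.03, 0.001],"rotation":[0.0, 0.0, 7.0]},
{"grip":1,"dp":[-0.02, 0.033, 0.001],"rotation":[0.0, 0.0, 7.0]},
{"grip":1,"dp":[-0.015, 0.035, 0.001],"rotation":[0.0, 0.0, 7.0]},
{"grip":1,"dp":[-0.011, 0.036, 0.001],"rotation":[0.0, 0.0, 7.0]},
{"grip":1,"dp":[-0.007, 0.037, 0.001],"rotation":[0.0, 0.0, 7.0]},
{"grip":1,"dp":[-0.002, 0.038, 0.001],"rotation":[0.0, 0.0, 7.0]},
{"grip":1,"dp":[0.003, 0.038, 0.001],"rotation":[0.0, 0.0, 7.0]},
{"grip":1,"dp":[0.007, 0.037, 0.001],"rotation":[0.0, 0.0, 7.0]},
{"grip":1,"dp":[0.012, 0.036, 0.001],"rotation":[0.0, 0.0, 7.0]},
{"grip":1,"dp":[0.016, 0.034, 0.001],"rotation":[0.0, 0.0, 7.0]},
{"grip":1,"dp":[0.02, 0.032, 0.001],"rotation":[0.0, 0.0, 7.0]},
{"grip":1,"dp":[0.024, 0.03, 0.001],"rotation":[0.0, 0.0, 0.8]},
{"grip":1,"dp":[0.024, 0.029, 0.001],"rotation":[-0.0, 0.0, 0.0]},
{"grip":1,"dp":[0.024, 0.029, 0.001],"rotation":[0.0, -0.0, -0.0]},
{"grip":1,"dp":[0.024, 0.029, 0.001],"rotation":[0.0, 0.0, 0.0]},
{"grip":1,"dp":[0.024, 0.029, 0.001],"rotation":[0.0, 0.0, 0.0]},
{"grip":1,"dp":[0.024, 0.029, 0.001],"rotation":[0.0, 0.0, 0.0]},
{"grip":1,"dp":[0.018, 0.022, 0.001],"rotation":[0.0, 0.0, 0.0]},
{"grip":1,"dp":[0.0, 0.0, 0.0],"rotation":[0.0, 0.0, 0.0]},
{"grip":1,"dp":[0.0, 0.0, 0.0],"rotation":[0.0, 0.0, 0.0]},
{"grip":1,"dp":[0.0, 0.0, 0.0],"rotation":[0.0, 0.0, 0.0]},
{"grip":1,"dp":[0.0, 0.0, 0.0],"rotation":[0.0, 0.0, 0.0]},
{"grip":1,"dp":[0.0, 0.0, 0.0],"rotation":[0.0, 0.0, 0.0]},
```

Emit:
carry_out([
  {"grip": 1, "dp": [-0.027, 0.027, 0.001], "rotation": [0, 0, 7]},
  {"grip": 1, "dp": [-0.023, 0.03, 0.001], "rotation": [0, 0, 7]},
  {"grip": 1, "dp": [-0.02, 0.033, 0.001], "rotation": [0, 0, 7]},
  {"grip": 1, "dp": [-0.015, 0.035, 0.001], "rotation": [0, 0, 7]},
  {"grip": 1, "dp": [-0.011, 0.036, 0.001], "rotation": [0, 0, 7]},
  {"grip": 1, "dp": [-0.007, 0.037, 0.001], "rotation": [0, 0, 7]},
  {"grip": 1, "dp": [-0.002, 0.038, 0.001], "rotation": [0, 0, 7]},
  {"grip": 1, "dp": [0.003, 0.038, 0.001], "rotation": [0, 0, 7]},
], force=20)

```text
time_s: 0.77
tool_pos: [0.3616, 0.3093, 0.2059]
tool_rot: [179.9, 0.6, 10.0]
force: [1.1, -0.4, 0.6]
grip_width: 0.042
```

```bash
python3 -c "
from go import *
go([.52,-.064,.2],-18,n=16)"
```

```text
[0.3616 0.3093 0.2059] [179.86   0.63  10.  ] [ 1.1 -0.4  0.6] 0.7667
{"grip":1,"dp":[0.009, 0.037, 0.001],"rotation":[0.1, 0.1, 7.0]},
{"grip":1,"dp":[0.013, 0.036, 0.001],"rotation":[0.1, 0.1, 7.0]},
{"grip":1,"dp":[0.017, 0.034, 0.001],"rotation":[0.1, 0.1, 7.0]},
{"grip":1,"dp":[0.021, 0.032, 0.001],"rotation":[0.1, 0.1, 7.0]},
{"grip":1,"dp":[0.025, 0.029, 0.001],"rotation":[0.0, 0.0, 0.0]},
{"grip":1,"dp":[0.025, 0.029, 0.001],"rotation":[-0.0, -0.0, -0.0]},
{"grip":1,"dp":[0.025, 0.029, 0.001],"rotation":[-0.0, -0.0, -0.0]},
{"grip":1,"dp":[0.025, 0.029, 0.001],"rotation":[0.0, 0.0, 0.0]},
{"grip":1,"dp":[0.025, 0.029, 0.001],"rotation":[0.0, 0.0, 0.0]},
{"grip":1,"dp":[0.025, 0.029, 0.001],"rotation":[0.0, 0.0, 0.0]},
{"grip":1,"dp":[0.017, 0.019, 0.0],"rotation":[0.0, 0.0, 0.0]},
{"grip":1,"dp":[0.0, 0.0, 0.0],"rotation":[0.0, 0.0, 0.0]},
{"grip":1,"dp":[0.0, 0.0, 0.0],"rotation":[0.0, 0.0, 0.0]},
{"grip":1,"dp":[0.0, 0.0, 0.0],"rotation":[0.0, 0.0, 0.0]},
{"grip":1,"dp":[0.0, 0.0, 0.0],"rotation":[0.0, 0.0, 0.0]},
{"grip":1,"dp":[0.0, 0.0, 0.0],"rotation":[0.0, 0.0, 0.0]},
```

Emit:
carry_out([
  {"grip": 1, "dp": [0.009, 0.037, 0], "rotation": [0, 0, 7]},
  {"grip": 1, "dp": [0.013, 0.036, 0], "rotation": [0, 0, 7]},
  {"grip": 1, "dp": [0.017, 0.034, 0], "rotation": [0, 0, 7]},
  {"grip": 1, "dp": [0.021, 0.032, 0], "rotation": [0, 0, 7]},
  {"grip": 1, "dp": [0.025, 0.029, 0], "rotation": [0, 0, 0]},
  {"grip": 1, "dp": [0.025, 0.029, 0], "rotation": [0, 0, 0]},
  {"grip": 1, "dp": [0.025, 0.029, 0], "rotation": [0, 0, 0]},
  {"grip": 1, "dp": [0.025, 0.029, 0], "rotation": [0, 0, 0]},
])

```text
time_s: 1.43
tool_pos: [0.4774, 0.01, 0.2038]
tool_rot: [179.6, 0.6, -19.0]
force: [0.7, 0.8, 0.6]
grip_width: 0.0006
```

```bash
python3 -c "
from go import *
go([.52,-.064,.13],-18,n=7)"
```

```text
[0.4774 0.01   0.2038] [179.63   0.61 -19.  ] [0.7 0.8 0.6] 1.4333
{"grip":1,"dp":[0.022, 0.019, 0.025],"rotation":[0.4, 0.6, -1.0]},
{"grip":1,"dp":[0.021, 0.019, 0.025],"rotation":[0.0, -0.0, -0.0]},
{"grip":1,"dp":[0.021, 0.019, 0.024],"rotation":[0.0, 0.0, 0.0]},
{"grip":1,"dp":[0.0, 0.0, 0.0],"rotation":[0.0, 0.0, 0.0]},
{"grip":1,"dp":[0.0, 0.0, 0.0],"rotation":[0.0, 0.0, 0.0]},
{"grip":1,"dp":[0.0, 0.0, 0.0],"rotation":[0.0, 0.0, 0.0]},
{"grip":1,"dp":[0.0, 0.0, 0.0],"rotation":[0.0, 0.0, 0.0]},
```

Emit:
carry_out([
  {"grip": 1, "dp": [0.022, 0.019, 0.025], "rotation": [0.4, 0.6, -1]},
  {"grip": 1, "dp": [0.021, 0.019, 0.025], "rotation": [0, 0, 0]},
  {"grip": 1, "dp": [0.021, 0.019, 0.02], "rotation": [0, 0, 0]},
  {"grip": 1, "dp": [0, 0, 0], "rotation": [0, 0, 0]},
  {"grip": 1, "dp": [0, 0, 0], "rotation": [0, 0, 0]},
])

```text
time_s: 1.85
tool_pos: [0.5228, -0.0794, 0.132]
tool_rot: [179.9, -0.3, -18.8]
force: [-1.2, 0.6, 0.1]
grip_width: 0.0003
```

```bash
python3 -c "
from go import *
snap('wrist','pics/w1.png')
go([.52,-.064,.115],-18,n=2)
print(proj(np.load('pics/w1.png.npy',allow_pickle=True).item(),[.52,-.064,.098]))"
```

```text
[ 0.5224 -0.0796  0.132 ] [179.89  -0.33 -18.77] [-0.5 -0.6 -0. ] 1.9
{"grip":1,"dp":[-0.007, -0.014, 0.017],"rotation":[0.1, -0.3, -0.8]},
{"grip":1,"dp":[0.0, 0.0, 0.0],"rotation":[-0.0, 0.0, 0.0]},
[310.11189356 253.74216943]
```

View pics/w1.png

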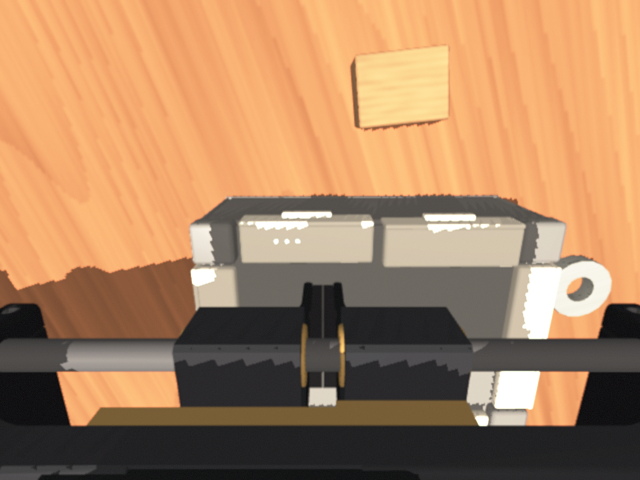

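Emit:
carry_out([
  {"grip": 1, "dp": [-0.007, -0.017, 0.01], "rotation": [0, 0, -0.8]},
  {"grip": 1, "dp": [0, 0, 0.01], "rotation": [0, 0, 0]},
  {"grip": 1, "dp": [0, 0, 0], "rotation": [0, 0, 0]},
])

```text
time_s: 2.15
tool_pos: [0.5214, -0.0568, 0.1121]
tool_rot: [-179.9, -0.4, -17.7]
force: [-0.5, -1.2, -0.5]
grip_width: 0.0005
```

```bash
python3 -c "
from go import *
go([.520,-.061,.106],-18,n=1)"
```

```text
[ 0.5214 -0.0568  0.1121] [-179.94   -0.4   -17.72] [-0.5 -1.2 -0.5] 2.15
{"grip":1,"dp":[-0.0, 0.004, 0.006],"rotation":[-0.1, -0.4, 0.3]},
```

Emit:
carry_out([
  {"grip": 1, "dp": [0, 0.004, 0.005], "rotation": [0, 0, 0]},
  {"grip": 1, "dp": [0, 0, 0.004], "rotation": [0, 0, 0]},
  {"grip": 1, "dp": [0, 0, 0.004], "rotation": [0, 0, 0]},
])

```text
time_s: 2.4
tool_pos: [0.5209, -0.0569, 0.0997]
tool_rot: [-179.8, -0.5, -17.3]
force: [0.3, -0.5, 0.9]
grip_width: 0.0005
```

Emit:
carry_out([
  {"grip": 1, "dp": [0, 0, 0.004], "rotation": [0, 0, 0]},
  {"grip": 1, "dp": [0, 0, 0.004], "rotation": [0, 0, 0]},
])

```text
time_s: 2.57
tool_pos: [0.5211, -0.0568, 0.0913]
tool_rot: [-179.7, -0.6, -17.3]
force: [0.3, -0.1, -0.2]
grip_width: 0.0001
```

Emit:
carry_out([
  {"grip": 1, "dp": [0, 0, 0.004], "rotation": [0, 0, 0]},
])

```text
time_s: 2.65
tool_pos: [0.5213, -0.0568, 0.0899]
tool_rot: [-179.7, -0.5, -17.3]
force: [-18.0, 2.2, 49.7]
grip_width: 0.0008
```

Emit:
carry_out([
  {"grip": 1, "dp": [0, 0, -0.02], "rotation": [0, 0, 0]},
  {"grip": 1, "dp": [0.03, 0, -0.005], "rotation": [0, 0, 0]},
  {"grip": 1, "dp": [0.03, 0.002, 0], "rotation": [0, 0, 0]},
  {"grip": 1, "dp": [0.024, 0.002, 0], "rotation": [0, 0, 0]},
  {"grip": 1, "dp": [0, 0, 0], "rotation": [0, 0, 0]},
])

```text
time_s: 3.07
tool_pos: [0.6039, -0.0857, 0.1192]
tool_rot: [-179.3, -0.7, -17.2]
force: [-1.0, 0.8, 0.2]
grip_width: 0.0003
```

```bash
python3 -c "
from go import *
snap('wrist','pics/w2.png')
go([.5995,-.087,.106],-18,n=1)"
```

```text
[ 0.6019 -0.0852  0.1188] [-179.33   -0.54  -17.24] [ 0.7 -0.4  0.3] 3.1167
{"grip":1,"dp":[-0.002, 0.003, 0.013],"rotation":[-0.7, -0.5, 0.8]},
```

View pics/w2.png

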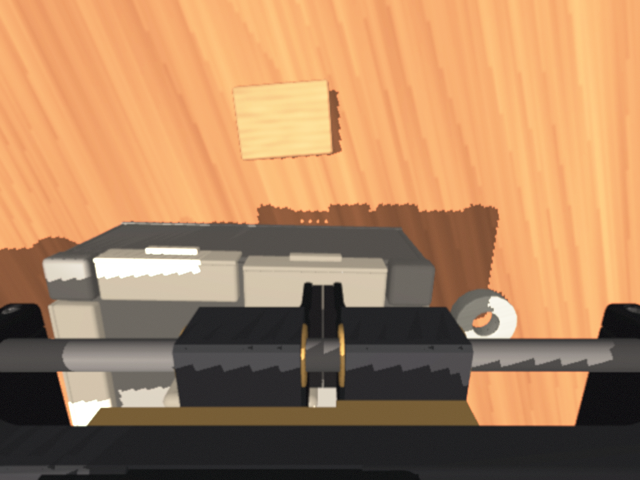

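Emit:
carry_out([
  {"grip": 1, "dp": [-0.002, 0.003, 0.008], "rotation": [-0.7, -0.5, 0.6]},
  {"grip": 1, "dp": [0, 0, 0.005], "rotation": [0, 0, 0]},
  {"grip": 1, "dp": [0, 0, 0.004], "rotation": [0, 0, 0]},
])

```text
time_s: 3.37
tool_pos: [0.5972, -0.0876, 0.0999]
tool_rot: [179.9, 0.1, -18.0]
force: [-0.0, 0.7, 0.1]
grip_width: 0.0004
```

Emit:
carry_out([
  {"grip": 1, "dp": [0, 0, 0.004], "rotation": [0, 0, 0]},
])

```text
time_s: 3.45
tool_pos: [0.5968, -0.0874, 0.0959]
tool_rot: [179.9, 0.1, -17.9]
force: [-1.3, -1.0, 10.8]
grip_width: 0.0006
```

Emit:
carry_out([
  {"grip": 1, "dp": [0, 0, 0.004], "rotation": [0, 0, 0]},
])

```text
time_s: 3.53
tool_pos: [0.5968, -0.0874, 0.0925]
tool_rot: [179.9, 0.1, -17.9]
force: [-0.3, 0.3, 2.1]
grip_width: 0.0005
```

Emit:
carry_out([
  {"grip": 1, "dp": [0, 0, 0.003], "rotation": [0, 0, 0]},
])

```text
time_s: 3.62
tool_pos: [0.5965, -0.0872, 0.0903]
tool_rot: [180.0, 0.0, -17.9]
force: [-7.4, 0.7, 23.9]
grip_width: 0.0003
```

Emit:
carry_out([
  {"grip": 1, "dp": [0, 0, -0.025], "rotation": [0, 0, 0]},
  {"grip": 1, "dp": [0.028, 0.02, -0.005], "rotation": [0, 0, 0]},
  {"grip": 1, "dp": [0.02, 0.03, 0], "rotation": [0, 0, 0]},
  {"grip": 1, "dp": [0.008, 0.018, 0], "rotation": [0, 0, 0]},
  {"grip": 1, "dp": [0, 0, 0], "rotation": [0, 0, 0]},
])

```text
time_s: 4.03
tool_pos: [0.6276, -0.1646, 0.1194]
tool_rot: [-179.7, 0.3, -17.3]
force: [-0.3, -0.5, -0.4]
grip_width: 0.0006
```

```bash
python3 -c "
from go import *
go([.631,-.1705,.104],-18,n=1)"
```

```text
[ 0.6276 -0.1646  0.1194] [-179.74    0.28  -17.33] [-0.3 -0.5 -0.4] 4.0333
{"grip":1,"dp":[0.005, 0.005, 0.015],"rotation":[-0.3, 0.3, 0.7]},
```

Emit:
carry_out([
  {"grip": 1, "dp": [0.005, 0.004, 0.008], "rotation": [0, 0, 0.6]},
  {"grip": 1, "dp": [0, 0, 0.005], "rotation": [0, 0, 0]},
  {"grip": 1, "dp": [0, 0, 0.004], "rotation": [0, 0, 0]},
])

```text
time_s: 4.28
tool_pos: [0.6304, -0.1687, 0.1004]
tool_rot: [-179.6, 0.4, -18.0]
force: [-0.5, 0.0, -0.2]
grip_width: 0.0003
```

Emit:
carry_out([
  {"grip": 1, "dp": [0, 0, 0.004], "rotation": [0, 0, 0]},
])

```text
time_s: 4.37
tool_pos: [0.6298, -0.1672, 0.0951]
tool_rot: [-179.6, 0.5, -18.0]
force: [-0.2, -0.1, 0.1]
grip_width: 0.0006
```

Emit:
carry_out([
  {"grip": 1, "dp": [0, 0, 0.004], "rotation": [0, 0, 0]},
])

```text
time_s: 4.45
tool_pos: [0.6294, -0.1657, 0.0901]
tool_rot: [-179.6, 0.5, -17.9]
force: [-2.8, -3.3, 32.9]
grip_width: 0.0005
```

Emit:
carry_out([
  {"grip": 1, "dp": [0, 0, 0.003], "rotation": [0, 0, 0]},
])

```text
time_s: 4.53
tool_pos: [0.6295, -0.1658, 0.0901]
tool_rot: [-179.6, 0.5, -17.8]
force: [-11.3, -0.4, 37.7]
grip_width: 0.0005
```

Emit:
carry_out([
  {"grip": 1, "dp": [0, 0, -0.025], "rotation": [0, 0, 0]},
  {"grip": 1, "dp": [-0.018, 0.03, -0.005], "rotation": [0, 0, 0]},
  {"grip": 1, "dp": [-0.02, 0.025, 0], "rotation": [0, 0, 0]},
  {"grip": 1, "dp": [-0.018, 0.018, 0], "rotation": [0, 0, 0]},
  {"grip": 1, "dp": [0, 0, 0], "rotation": [0, 0, 0]},
])

```text
time_s: 4.95
tool_pos: [0.5542, -0.2136, 0.121]
tool_rot: [-179.4, 0.5, -17.1]
force: [-0.6, -1.8, -0.1]
grip_width: 0.0009
```

```bash
python3 -c "
from go import *
go([.557,-.217,.104],-18,n=1)"
```

```text
[ 0.5542 -0.2136  0.121 ] [-179.43    0.46  -17.11] [-0.6 -1.8 -0.1] 4.95
{"grip":1,"dp":[0.004, 0.003, 0.017],"rotation":[-0.6, 0.5, 0.9]},
```

Emit:
carry_out([
  {"grip": 1, "dp": [0.004, 0.004, 0.009], "rotation": [-0.6, 0.5, 0.9]},
  {"grip": 1, "dp": [0, 0, 0.005], "rotation": [0, 0, 0]},
  {"grip": 1, "dp": [0, 0, 0.004], "rotation": [0, 0, 0]},
])

```text
time_s: 5.2
tool_pos: [0.5568, -0.2167, 0.1032]
tool_rot: [-179.8, -0.2, -18.0]
force: [0.7, -0.2, 0.2]
grip_width: 0.0006
```

Emit:
carry_out([
  {"grip": 1, "dp": [0, 0, 0.004], "rotation": [0, 0, 0]},
])

```text
time_s: 5.28
tool_pos: [0.557, -0.2156, 0.0986]
tool_rot: [-179.8, -0.1, -17.9]
force: [0.1, 0.7, -0.3]
grip_width: 0.0003
```

Emit:
carry_out([
  {"grip": 1, "dp": [0, 0, 0.004], "rotation": [0, 0, 0]},
])

```text
time_s: 5.37
tool_pos: [0.5574, -0.2146, 0.094]
tool_rot: [-179.8, -0.1, -17.8]
force: [-0.2, 0.1, 0.1]
grip_width: 0.0
```

Emit:
carry_out([
  {"grip": 1, "dp": [0, 0, 0.003], "rotation": [0, 0, 0]},
])

```text
time_s: 5.45
tool_pos: [0.5575, -0.2142, 0.0904]
tool_rot: [-179.8, -0.1, -17.8]
force: [-0.2, -0.7, 7.9]
grip_width: 0.0003
```

Emit:
carry_out([
  {"grip": 1, "dp": [0, 0, 0.003], "rotation": [0, 0, 0]},
  {"grip": 1, "dp": [0, 0, -0.022], "rotation": [0, 0, 0]},
  {"grip": 1, "dp": [-0.03, 0.001, -0.005], "rotation": [0, 0, 0]},
  {"grip": 1, "dp": [-0.03, 0.001, 0], "rotation": [0, 0, 0]},
  {"grip": 1, "dp": [-0.022, 0.001, 0], "rotation": [0, 0, 0]},
  {"grip": 1, "dp": [0, 0, 0], "rotation": [0, 0, 0]},
])

```text
time_s: 5.95
tool_pos: [0.4791, -0.1911, 0.1183]
tool_rot: [-179.8, -0.1, -17.5]
force: [-0.2, -1.4, -0.2]
grip_width: 0.0004
```

```bash
python3 -c "
from go import *
go([.477,-.1905,.104],-18,n=1)"
```

```text
[ 0.4791 -0.1911  0.1183] [-1.7984e+02 -9.0000e-02 -1.7510e+01] [-0.2 -1.4 -0.2] 5.95
{"grip":1,"dp":[-0.002, 0.0, 0.014],"rotation":[-0.2, -0.1, 0.5]},
```

Emit:
carry_out([
  {"grip": 1, "dp": [-0.002, 0, 0.008], "rotation": [0, 0, 0.5]},
  {"grip": 1, "dp": [0, 0, 0.005], "rotation": [0, 0, 0]},
  {"grip": 1, "dp": [0, 0, 0.004], "rotation": [0, 0, 0]},
])

```text
time_s: 6.2
tool_pos: [0.4793, -0.1894, 0.1012]
tool_rot: [-179.7, -0.3, -18.0]
force: [0.3, -0.3, 0.1]
grip_width: 0.0004
```

Emit:
carry_out([
  {"grip": 1, "dp": [0, 0, 0.004], "rotation": [0, 0, 0]},
])

```text
time_s: 6.28
tool_pos: [0.4795, -0.1894, 0.0965]
tool_rot: [-179.7, -0.3, -17.9]
force: [-6.0, 1.7, 13.3]
grip_width: 0.0005
```

Emit:
carry_out([
  {"grip": 1, "dp": [0, 0, 0.004], "rotation": [0, 0, 0]},
])

```text
time_s: 6.37
tool_pos: [0.4796, -0.1895, 0.0924]
tool_rot: [-179.8, -0.2, -17.9]
force: [-2.0, 0.9, 3.0]
grip_width: 0.0005
```

Emit:
carry_out([
  {"grip": 1, "dp": [0, 0, 0.003], "rotation": [0, 0, 0]},
])

```text
time_s: 6.45
tool_pos: [0.4798, -0.1895, 0.09]
tool_rot: [-179.8, -0.0, -17.9]
force: [-12.5, 5.8, 38.9]
grip_width: 0.0003
```

Emit:
carry_out([
  {"grip": 1, "dp": [0, 0, -0.025], "rotation": [0, 0, 0]},
  {"grip": 1, "dp": [-0.025, -0.018, -0.005], "rotation": [0, 0, 0]},
  {"grip": 1, "dp": [-0.02, -0.025, 0], "rotation": [0, 0, 0]},
  {"grip": 1, "dp": [-0.01, -0.025, 0], "rotation": [0, 0, 0]},
  {"grip": 1, "dp": [0, 0, 0], "rotation": [0, 0, 0]},
])

```text
time_s: 6.87
tool_pos: [0.4506, -0.1091, 0.1196]
tool_rot: [179.8, -0.1, -18.3]
force: [0.4, 1.1, -0.8]
grip_width: 0.0008
```

```bash
python3 -c "
from go import *
go([.445,-.1085,.104],-18,n=1)"
```

```text
[ 0.4506 -0.1091  0.1196] [ 1.7984e+02 -6.0000e-02 -1.8320e+01] [ 0.4  1.1 -0.8] 6.8667
{"grip":1,"dp":[-0.006, 0.001, 0.016],"rotation":[0.2, -0.1, -0.3]},
```

Emit:
carry_out([
  {"grip": 1, "dp": [-0.007, 0.001, 0.008], "rotation": [0, 0, 0]},
  {"grip": 1, "dp": [0, 0, 0.005], "rotation": [0, 0, 0]},
  {"grip": 1, "dp": [0, 0, 0.004], "rotation": [0, 0, 0]},
])

```text
time_s: 7.12
tool_pos: [0.4461, -0.1067, 0.102]
tool_rot: [179.8, -0.2, -18.1]
force: [-0.1, -0.3, -0.7]
grip_width: 0.0006
```

Emit:
carry_out([
  {"grip": 1, "dp": [0, 0, 0.004], "rotation": [0, 0, 0]},
])

```text
time_s: 7.2
tool_pos: [0.4464, -0.1072, 0.0973]
tool_rot: [179.8, -0.2, -18.1]
force: [0.2, -0.8, -1.2]
grip_width: 0.0005
```

Emit:
carry_out([
  {"grip": 1, "dp": [0, 0, 0.004], "rotation": [0, 0, 0]},
])

```text
time_s: 7.28
tool_pos: [0.4467, -0.1079, 0.0928]
tool_rot: [179.7, -0.2, -18.1]
force: [0.2, -1.0, -0.2]
grip_width: 0.0005
```

Emit:
carry_out([
  {"grip": 1, "dp": [0, 0, 0.003], "rotation": [0, 0, 0]},
])

```text
time_s: 7.37
tool_pos: [0.4469, -0.1083, 0.09]
tool_rot: [179.7, -0.1, -18.2]
force: [-13.8, 3.6, 42.7]
grip_width: 0.0006
```

Emit:
carry_out([
  {"grip": 1, "dp": [0, 0, -0.03], "rotation": [0, 0, 0]},
  {"grip": 1, "dp": [0, 0, -0.03], "rotation": [0, 0, 0]},
  {"grip": 1, "dp": [0, 0, -0.03], "rotation": [0, 0, 0]},
  {"grip": 1, "dp": [0, -0.035, -0.01], "rotation": [0, 0, 0]},
  {"grip": 1, "dp": [0, -0.035, -0.01], "rotation": [0, 0, 0]},
  {"grip": 1, "dp": [0, -0.035, 0], "rotation": [0, 0, 0]},
  {"grip": 1, "dp": [0, -0.035, 0], "rotation": [0, 0, 0]},
  {"grip": 1, "dp": [0, -0.035, 0], "rotation": [0, 0, 0]},
])

```text
time_s: 8.03
tool_pos: [0.5067, 0.0511, 0.2038]
tool_rot: [179.7, -0.2, -19.7]
force: [0.5, -0.7, -0.6]
grip_width: 0.0004
```

Emit:
carry_out([
  {"grip": 1, "dp": [0, -0.035, 0], "rotation": [0, 0, 0]},
  {"grip": 1, "dp": [0, -0.035, 0], "rotation": [0, 0, 0]},
  {"grip": 1, "dp": [0, -0.035, 0], "rotation": [0, 0, 0]},
  {"grip": 1, "dp": [0, -0.035, 0], "rotation": [0, 0, 0]},
  {"grip": 1, "dp": [0, 0, 0], "rotation": [0, 0, 0]},
  {"grip": 1, "dp": [0, 0, 0], "rotation": [0, 0, 0]},
])

```text
time_s: 8.53
tool_pos: [0.5587, 0.1981, 0.1995]
tool_rot: [179.8, -0.2, -19.2]
force: [0.3, -1.1, 0.6]
grip_width: 0.0007
```

```bash
python3 - <<'E'
from h import *
A=[];
for n,(r,c,s) in {'top':((170,330),(340,530),2.1),'scene':((215,445),(60,320),1.5)}.items():
    im,_=snap(n,f'pics/{n}1.png')
    old=cv2.imread(f'pics/{n}0.png'); new=cv2.imread(f'pics/{n}1.png')
    A.append(cv2.resize(np.hstack([x[r[0]:r[1],c[0]:c[1]] for x in(old,new)]),(780,int(780*(r[1]-r[0])/(2*(c[1]-c[0]))) if n=='top' else 270))[:310])
cv2.imwrite('pics/f.png',np.vstack(A)[:598])
print(env.get_obs()['tool_pos'])
E
```

```text
[0.5580099  0.19781308 0.19947615]
```

View pics/f.png

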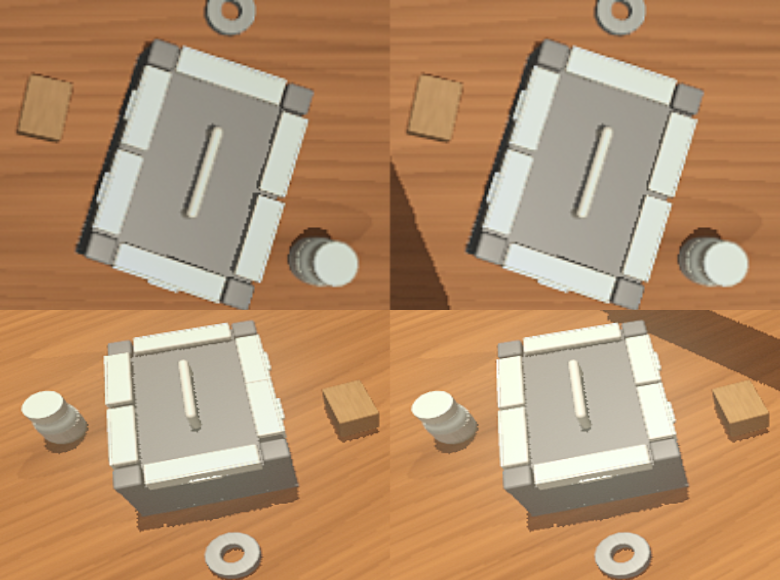

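```bash
python3 - <<'E'
from h import *
b=np.hstack([cv2.imread(f'pics/scene{i}.png')[215:405,115:265] for i in(0,1)])
cv2.imwrite('pics/g.png',cv2.resize(b,None,fx=2.6,fy=2.6,interpolation=cv2.INTER_CUBIC))
E
```

```text
(no output)
```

View pics/g.png

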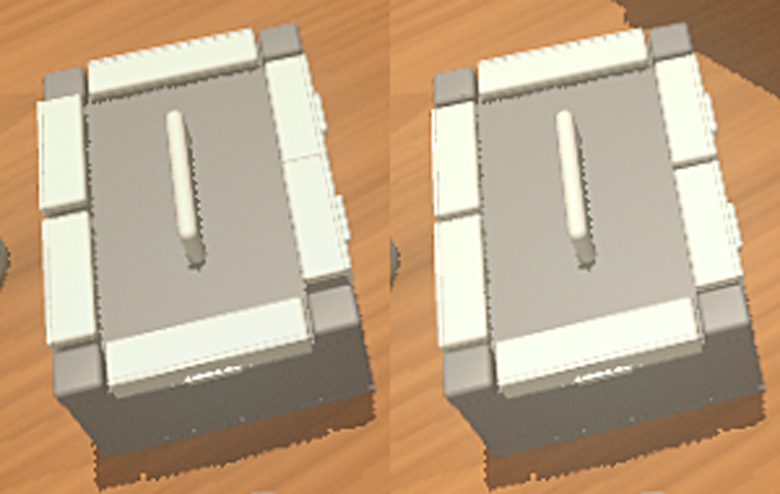

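```bash
python3 -c "
from cell import env
print(env.sign_off())"
```

```text
the job is handed in; nothing more can be done
None
```

I pressed all six rim sections with shut fingertips, and each one stopped hard at a fingertip height of about 0.090 m, which is flush with the corner pads. I then moved the hand clear and handed the job in at about 8.6 s; the hand-in gives no verdict.

- **Clicked shut:** Sections 1 and 4 were proud. They resisted with about 11 N and 13 N, then snapped down.
- **Already shut:** Sections 3 and 6 met no force until the stop, so they needed nothing. Sections 2 and 5 look the same, but I read their force at fewer points, so I can't rule out that one snapped down between readings.
- **Numbering:** I took the tub's +x as pointing away from the robot. If it points the other way, the section numbers swap, but all six were pressed either way.
- **Before and after pictures:** Sections 1 and 4 have visibly dropped and the rim looks even. By eye, the tub, carton, jar and bearing sit where they were; I did not measure their positions again.
- **Forces and disagreements:** The highest force I read was about 53 N, at section 2's hard stop, against the 120 N wrist limit. The wrist picture put section 2 about 6 mm further out than the top camera did. I split the difference and still landed on the ledge.

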